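# Lay out the painter's place

## Robot

A 6-joint arm with a two-finger parallel gripper is mounted at the origin on the work surface. World frame = base frame: x ahead of the robot, y to its left, z up, the work surface at z = 0. Lengths are in mm, angles in degrees, forces in N, time in s.
With the tool pointing down it reaches from about 350 to 850 mm from the base axis. Payload 8.1 kg.
Tool frame: the origin (TCP) lies midway between the tips of the shut fingers; the grasp point (between the pads) lies 19 mm behind it; z points along the fingers, y is the line along which they close (so a half turn about z gives the same grasp; the last joint's range is limited). The gripper opens to 85 mm and grips with 20 to 120 N. Pads are 22 mm wide; open, the fingers measure 114 mm over their backs; the gripper's body (76 mm by 85 mm) begins 54 mm behind the grasp point. The pads swing forward as they close: fully open they stand 13 mm farther back than shut.
Start: joints at [-81.612, 7.471, 85.268, -0, 87.261, -4.893], TCP at [137.858, -583.952, 231.292] pointing down, gripper open.
Joint ranges: [-169.43, 169.43], [-51.17, 129.36], [1.28, 143.12], [-76.62, 256.62], [0, 156.53], [-152.29, 152.29]. Speed limits (degrees/s): [136.94, 136.94, 159.86, 180, 180, 180].

## Interface

Orientations are given as [roll, pitch, yaw] about the fixed x, y, z axes, in that order (R = Rz(yaw) Ry(pitch) Rx(roll)).
In Python, from bench import r gives the robot as it stands.
- The arm moves only by the tool apply_moves, never from a script. Its argument "steps" is a list of rows, each a list of 7 numbers: the opening, from -1 (shut) to 1 (fully open), then the shift along the tool's x, y, z in mm, then the turn, a rotation vector about the tool's x, y, z in units of 5 degrees (1.0 is 5 degrees). A call has exactly 8 rows; each row shifts and turns the commanded pose from where the row before left it, along the tool's axes as they then stand; what a row does not reach is not made up. A row lasts 1/10 s, in which the tool goes at most 50 mm and 8.59 degrees, less where a joint would pass 70% of its speed; a pose out of reach is approached as far as the arm can. A call is refused whole if a number of a shift passes 50 or a number of a turn 1, either way. A call with a gripper value outside its range is refused whole. The fingers move at their own pace and stop on an object; "squeeze" is the grip in N (left out, the last holds). Time passes only in rows, so rows that do not move let the fingers close, or fill a call up. It gives the time, the measured TCP pose, the force, the opening and the grip force at its end, in the units of the state.
- r.sense(): the state, without advancing time (a new reading comes with each control period).
- r.snapshot(name): name is "side" or "top"; returns a dict with "color" (400x640x3 uint8, blue, green, red), "depth" (400x640 float32, mm along the optical axis (not along the pixel's ray), 0 where there is no reading), "mtx" (3x3 intrinsics, pixels), "dist" ([k1, k2, p1, p2, k3] as OpenCV has them; the pictures are not rectified), "T" (4x4, takes a point from camera to world coordinates). Camera axes: x right, y down, z forward; pixel columns grow to the right and rows downward; lengths in mm; the calibration is good to about 2 mm. A picture is of the moment at which its call begins.
- r.hand_in(): hands the job in; it is judged then, once.
The state is a dict: "time": time; "joint_pos": joint angles; "qd": joint speeds; "joint_efforts": joint torques, N m; "tool_pos": TCP position; "tcp_rot": TCP orientation; "ft_force": force on the tool from outside, world axes, zero at the start; "wrist_torque": the same for the moment, N m; "finger_gap": finger opening in mm; "grip_force": force on a finger pad.
Only numpy, scipy, OpenCV 4.12 (cv2) and the standard library are available. Lean on these libraries where they do the work, as an engineer would, in place of code of your own. Each camera call takes 0.05 s, during which the arm holds its last target. There are 200 camera calls.

## Task

Lay out the painting place, with left and front as seen from the robot: set the wooden stand in the middle of the dark work board and lay the loose medallion centred on top of it, relief side up; put the lidded jar on the board to the left of the stand, level with it along the middle of the board's long way, with a finger's breadth (about 2 cm) between the jar and the stand's foot. Set the empty rinse cup upright in the middle of the white tile, and the brush rest on the table in front of the tile (on the robot's side), centred on and parallel to its front edge, notches up, with a finger's breadth (about 2 cm) between them. Leave the paint tin and the mug where they are.

Things in the scene. Friction and masses are not known exactly. Their poses are not given: they have to be found in the camera images.
- stand: Loose round turned-wood painting stand, solid, 40 mm high: foot 64 mm across and 10 mm high, a bevel from 10 to 13 mm, above it a plain drum 52 mm across up to the flat top at 40 mm. About 90 g. Origin: centre of its underside; z axis up.
- medallion: Loose round white ceramic medallion, 46 mm across, 10 mm thick, with low terracotta petals in relief (1.5 mm) on its top. About 30 g. Lies flat on the table. Origin: centre of its underside; z axis up.
- jar: Loose closed green glass jar with a white cap, 55 mm high in all: straight glass body 44 mm across up to 25 mm, sloping in to a 36 mm neck at 31 mm, cap 40 mm across from 39 to 55 mm. About 100 g. Origin: centre of its underside; z axis up.
- cup: Loose empty grey plastic rinse cup, open top, 60 mm across at the rim and 60 mm high, tapering evenly to 48 mm across at the foot, wall 3 mm. About 50 g. Origin: centre of its underside; z axis up.
- brush_rest: Loose white ceramic brush rest, a bar 70 mm long (its y axis), 24 mm wide (its x axis) and 18.5 mm high, with three notches in its top running along x (notch floor at 12 mm). About 60 g. It lies at any yaw. Origin: centre of its underside; z axis up.
- work_board: Fixed dark wooden work board with a few flat paint spots, 150 mm (its x axis, pointing away from the robot within 9 degrees) by 240 mm (its y axis, to the robot's left), 8 mm thick; its top is 8 mm above the table. Origin: centre of its underside; z axis up.
- tile: Fixed white glazed tile, 90 by 90 mm, 8 mm thick; its top is 8 mm above the table. x axis points away from the robot within 9 degrees, y axis to the robot's left; its front edge is 45 mm from its centre at -x. Origin: centre of its underside; z axis up.
- pegboard: Bystander: fixed brown drying board, 150 mm (x) by 130 mm (y), 10 mm thick, carrying rows of small 25 mm blue buttons fixed to it (up to 16 mm high in all). Origin: centre of its underside; z axis up.
- tin: Bystander: loose closed round steel paint tin with a paper band, 74 mm across, 80 mm high, standing beyond the boards. Leave it alone. Origin: centre of its underside; z axis up.
- mug: Bystander: loose dark metal mug, 76 mm across, 85 mm high, handle at its y axis, standing beyond the boards. Leave it alone. Origin: centre of its underside; z axis up.
Things that resemble listed ones, but are neither listed nor needed, are in the scene too. Leave any blue or purple look-alike of the medallion alone.

How it is judged:
By the outcome, as a careful person would: the job done as asked, in the order asked, and still so for the second after the job is handed in, with the robot touching nothing.
It also fails if it takes over 117 s, if anything falls off the work surface, if the arm or the gripper's body presses on something with over 40 N, if the wrist force passes 120 N, or if a joint passes its speed limit or range.

## Working session

There is one attempt and no reset: what is moved stays moved. The work goes in short steps, Python scripts to look and compute and a tool call to move; the robot and the scene stay as the last step left them, time stands still between calls to the robot, and variables do not carry over. Pictures are saved under pics/ and viewed, at most 14 in all, crops included, and the job is handed in when it is done.

Besides the shell and the picture viewer there is one more tool, called after ">>>" as name(argument=value, ...) on one line, values as JSON. apply_moves: Moves the arm, as the interface text tells. Its arguments: {"type":"object","properties":{"steps":{"type":"array"},"squeeze":{"type":"number"}},"required":["steps"]}

```bash
ls; mkdir -p pics; python3 - <<'E'
from bench import r
import cv2,numpy as np
for n in("top","side"):
    s=r.snapshot(n); cv2.imwrite(f"pics/{n}0.png",s["color"]); np.savez(f"{n}0.npz",**s)
    print(n,s["mtx"].round(1).tolist(),np.round(s["dist"],3),s["T"].round(2).tolist())
print(r.sense())
E
```

```text
pics
top [[413.1, 0.0, 311.5], [0.0, 413.1, 199.6], [0.0, 0.0, 1.0]] [-0.011  0.     0.     0.     0.   ] [[0.01, -1.0, 0.08, 482.74], [-1.0, -0.01, 0.01, -39.65], [-0.01, -0.08, -1.0, 1004.67], [0.0, 0.0, 0.0, 1.0]]
side [[377.2, 0.0, 314.5], [0.0, 377.2, 193.7], [0.0, 0.0, 1.0]] [-0.018  0.     0.     0.     0.   ] [[-0.88, -0.32, 0.35, 182.94], [-0.48, 0.56, -0.68, 714.3], [0.02, -0.76, -0.65, 755.95], [0.0, 0.0, 0.0, 1.0]]
{'time': 0.1, 'joint_pos': array([-8.16081655e+01,  7.51208714e+00,  8.53250038e+01, -3.54698206e-04,
        8.72618122e+01, -4.89199352e+00]), 'qd': array([-0.07061909, -0.00469067, -0.15298045,  0.05771639, -0.02264886,
       -0.02052232]), 'joint_efforts': array([ 7.21576434e-04, -5.70957828e+01, -5.01942873e+01, -7.45045941e-05,
        8.21565860e-03,  6.91520381e-05]), 'tool_pos': array([ 137.8203828 , -583.43034667,  230.31689527]), 'tcp_rot': array([-1.79901427e+02, -8.08125887e-03,  1.32838383e+01]), 'ft_force': array([ 0.19690079,  0.99395291, -0.85759257]), 'wrist_torque': array([-0.01357309, -0.03735187, -0.01192606]), 'grip_force': 0.0, 'finger_gap': 85.19016493488671}
```

View pics/top0.png

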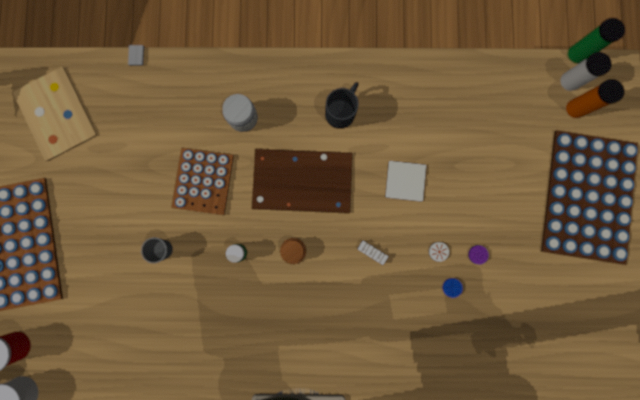

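View pics/side0.png

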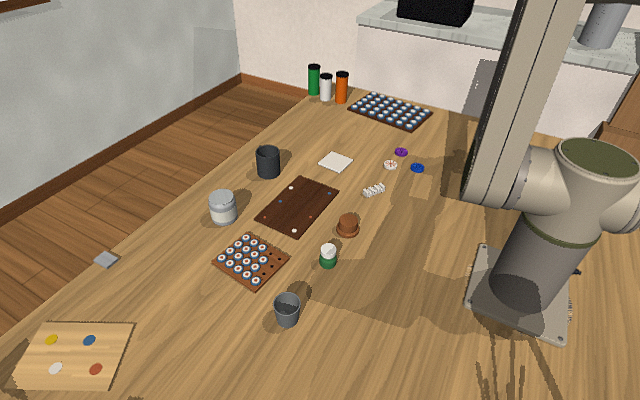

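Candidates (top view):
- Medallion: white with red petals at (439,252). The look-alikes are purple (479,254) and blue (452,288).
- Stand: brown at (292,251).
- Jar: (235,253).
- Cup: (155,250), as opposed to the mug (341,107).
- Brush rest: (373,252).
- Work board: dark at (303,180). The pale palette board (55,113) and the pegboards are not it.
- Tile: (406,181).

I'll check these in a close crop.

```bash
cat > h.py <<'E'
import numpy as np,cv2
def load(n): return dict(np.load(n))
def cast(s,uv,z):
    uv=np.asarray(uv,float).reshape(-1,1,2)
    p=cv2.undistortPoints(uv,s["mtx"],s["dist"]).reshape(-1,2)
    d=np.c_[p,np.ones(len(p))]@s["T"][:3,:3].T; o=s["T"][:3,3]
    return (o+d*((z-o[2])/d[:,2])[:,None])
def proj(s,P):
    Ti=np.linalg.inv(s["T"]); rv=cv2.Rodrigues(Ti[:3,:3])[0]
    return cv2.projectPoints(np.asarray(P,float).reshape(-1,1,3),rv,Ti[:3,3],s["mtx"],s["dist"])[0].reshape(-1,2)
def cloud(s):
    v,u=np.indices(s["depth"].shape); p=cv2.undistortPoints(np.stack([u,v],-1).reshape(-1,1,2).astype(float),s["mtx"],s["dist"]).reshape(-1,2)
    z=s["depth"].reshape(-1); c=np.c_[p*z[:,None],z]@s["T"][:3,:3].T+s["T"][:3,3]
    c[z==0]=np.nan
    return c.reshape(*s["depth"].shape,3)
E
python3 - <<'E'
from h import *
t=load("top0.npz"); s=load("side0.npz")
a=cv2.resize(t["color"][140:300,140:500],None,fx=2.2,fy=2.2,interpolation=cv2.INTER_CUBIC)
b=cv2.resize(s["color"][135:335,205:445],None,fx=1.2,fy=1.2)
cv2.imwrite("pics/crop1.png",a)
for n,S in(("top",t),("side",s)):
    c=cloud(S)
    m=(abs(c[...,2])<12)&(c[...,0]>250)&(c[...,0]<800)&(abs(c[...,1])<300)
    P=c[m]; A=np.c_[P[:,:2]-[500,0],np.ones(len(P))]; 
    for _ in range(5):
        k=np.linalg.lstsq(A,P[:,2],rcond=None)[0]; q=abs(P[:,2]-A@k)<4; P=P[q];A=A[q]
    print(n,"table plane",k)
c=cloud(t)
for nm,u,v in[("stand",292,251),("jar",235,253),("cup",155,250),("rest",373,252),("med",439,252),("board",303,180),("tile",406,181),("purple",479,254),("blue",452,288)]:
    print(nm,np.round(c[v,u],1), hex(0),t["color"][v,u])
E
```

```text
top table plane [2.32240591e-03 7.48789721e-05 3.89390789e-01]
side table plane [ 1.52744744e-03 -2.35427024e-03  2.06870134e+00]
stand [444.3  16.2  39.2] 0x0 [ 31  64 106]
jar [439.4 145.   58.4] 0x0 [156 155 155]
cup [442.1 350.7   2.3] 0x0 [61 63 62]
rest [ 442.6 -175.4   12.3] 0x0 [140 144 146]
med [ 443.9 -331.8   14.1] 0x0 [ 71  90 134]
board [614.8  -6.7   7.6] 0x0 [19 33 61]
tile [ 614.4 -257.2    5.5] 0x0 [146 153 154]
purple [ 439.9 -427.6   11.4] 0x0 [105  36  81]
blue [ 359.5 -361.7   11.9] 0x0 [109  47  10]
```

View pics/crop1.png

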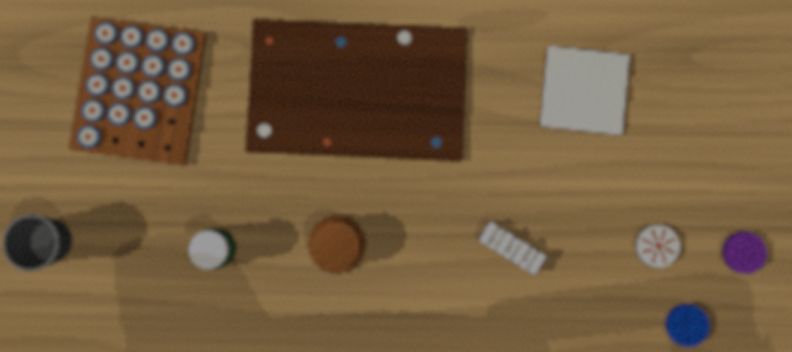

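The crop confirms the choices: the petal medallion is at crop (658,246), the stand at (336,244), the jar at (211,249), the cup at (36,242), the rest at (512,247), the board at (357,90) and the tile at (586,90). Next I'll measure them.

```bash
cat > m.py <<'E'
from h import *
def comp(S,mask,uv,r=60):
    """component of mask nearest to pixel uv"""
    n,l,st,ce=cv2.connectedComponentsWithStats(mask.astype(np.uint8))
    k=1+np.argmin([np.hypot(*(ce[i]-uv))+ (1e3 if st[i,4]<25 else 0) for i in range(1,n)])
    return l==k
def quad(S,m,z):
    c=max(cv2.findContours(m.astype(np.uint8),cv2.RETR_EXTERNAL,cv2.CHAIN_APPROX_NONE)[0],key=cv2.contourArea).reshape(-1,2)
    w=cast(S,c,z); (cx,cy),(a,b),th=cv2.minAreaRect(w[:,:2].astype(np.float32))
    M=cv2.moments(w[:,:2].astype(np.float32).reshape(-1,1,2))
    return np.round([cx,cy,M["m10"]/M["m00"],M["m01"]/M["m00"],a,b,th],1)
def rnd(S,m,z):
    c=max(cv2.findContours(m.astype(np.uint8),cv2.RETR_EXTERNAL,cv2.CHAIN_APPROX_NONE)[0],key=cv2.contourArea).reshape(-1,2)
    w=cast(S,c,z)[:,:2].astype(np.float32); (x,y),R=cv2.minEnclosingCircle(w); e=cv2.fitEllipse(w)
    return np.round([x,y,2*R,*e[0],*e[1]],1)
def masks(S):
    hsv=cv2.cvtColor(cv2.GaussianBlur(S["color"],(0,0),.6),cv2.COLOR_BGR2HSV).astype(int); return hsv[...,0],hsv[...,1],hsv[...,2]
E
python3 - <<'E'
from m import *
t=load("top0.npz"); s=load("side0.npz")
for n,S in(("top",t),("side",s)):
    H,s_,V=masks(S); px=lambda P:proj(S,P)[0]
    white=(s_<60)&(V>110)
    dark=(V<85)&(s_>100)&((H<20)|(H>170))
    print(n,"tile",quad(S,comp(S,white,px([612,-257,8])),8))
    mb=comp(S,dark,px([614,-7,8])); mb=cv2.morphologyEx(mb.astype(np.uint8),cv2.MORPH_CLOSE,np.ones((7,7)))
    print(n,"board",quad(S,mb,8))
    print(n,"rest",quad(S,comp(S,white,px([442,-175,16])),17))
    w2=cv2.morphologyEx(((s_<85)&(V>90)).astype(np.uint8),cv2.MORPH_CLOSE,np.ones((3,3)))
    print(n,"med",rnd(S,comp(S,w2,px([443,-332,10])),9.5))
    print(n,"cap",rnd(S,comp(S,white,px([441,140,55])),55))
    for nm,u in(("stand",[444,16,40]),("rest",[442,-175,17]),("med",[443,-332,10]),("tile",[612,-257,8]),("bg",[500,-100,0]),("cupr",[442,385,60])):
        q=np.round(px(u)).astype(int); print("  ",nm,q,H[q[1],q[0]],s_[q[1],q[0]],V[q[1],q[0]])
    # depth based tops
    c=cloud(S)
    for nm,x,y,z0,z1,z in(("stand",444,16,35,46,40),("cap",441,140,50,62,55),("cup",442,365,50,70,60)):
        d=np.hypot(c[...,0]-x,c[...,1]-y)<60
        m=d&(c[...,2]>z0)&(c[...,2]<z1); m=comp(S,m,px([x,y,z]))
        print(n,nm,"depth",rnd(S,m,z),m.sum(),np.nanmedian(c[m],0).round(1))
E
```

```text
top tile [ 615.  -255.3  615.1 -255.3   92.3   91.4   84.2]
top board [614.1  -5.4 614.2  -5.1 239.7 146.7  87.8]
top rest [ 441.9 -173.4  441.6 -173.6   73.    25.9   58.5]
top med [ 445.6 -332.1   51.2  445.3 -332.3   46.8   50.2]
top cap [439.2 148.9  41.  439.1 148.6  37.9  38.4]
   stand [292 251] 13 178 106
   rest [373 252] 21 12 145
   med [439 252] 9 101 136
   tile [406 182] 26 13 154
   bg [341 228] 18 122 128
   cupr [130 251] 18 124 130
top stand depth [444.5  16.3  51.6 444.2  16.4  49.   49.8] 386 [444.3  16.3  40.1]
top cap depth [439.  147.8  39.1 439.  147.7  37.1  38. ] 235 [439.1 147.7  54.9]
top cup depth [444.3 332.   60.6 444.7 331.3  55.3  55.8] 156 [441.7 344.5  58. ]
side tile [ 614.2 -254.1  614.2 -253.9   95.9   91.4   83.7]
side board [611.4  -2.5 611.2  -0.9 240.2 148.1  87.9]
side rest [ 439.4 -167.   438.8 -166.4   81.5   37.7   58. ]
side med [ 442.3 -329.7   58.8  443.4 -330.2   47.    56.5]
side cap [433.2 152.6  52.8 435.5 153.   37.1  52.2]
   stand [348 220] 12 161 135
   rest [374 188] 16 25 174
   med [390 164] 9 96 172
   tile [336 161] 17 27 218
   bg [346 200] 17 116 167
   cupr [273 323] 17 119 135
side stand depth [441.9  17.3  58.8 443.2  17.1  50.3  55.2] 226 [442.3  19.   41.7]
side cap depth [438.1 149.4  44.5 437.5 149.   37.8  42.7] 178 [437.  150.2  56.3]
side cup depth [442.4 333.4  64.2 442.6 334.5  57.6  61.7] 227 [445.1 331.7  58.7]
```

>>> apply_moves(steps=[[1,0,0,0,0,0,-1],[1,0,0,0,0,0,-1],[1,0,0,0,0,0,-1],[1,0,0,0,0,0,-1],[1,0,0,0,0,0,-1],[1,0,0,0,0,0,-1],[1,0,0,0,0,0,-1],[1,0,0,0,0,0,-1]], squeeze=30)

```text
time: 0.9
tool_pos: [137.8, -583.6, 230.6]
tcp_rot: [-180.0, -0.0, 53.5]
ft_force: [0.5, -0.0, 0.4]
finger_gap: 85.3
grip_force: 0.0
```

>>> apply_moves(steps=[[1,0,0,0,0,0,-1],[1,0,0,0,0,0,-1],[1,0,0,0,0,0,-1],[1,0,0,0,0,0,-1],[1,0,0,0,0,0,-1],[1,0,0,0,0,0,-1],[1,0,0,0,0,0,-1],[1,0,0,0,0,0,-0.34]])

```text
time: 1.7
tool_pos: [137.8, -583.6, 230.7]
tcp_rot: [-180.0, -0.1, 90.1]
ft_force: [0.1, -0.1, 0.5]
finger_gap: 85.5
grip_force: 0.0
```

>>> apply_moves(steps=[[1,20,20,0,0,0,0],[1,40,20,0,0,0,0],[1,40,20,0,0,0,0],[1,40,20,0,0,0,0],[1,40,20,0,0,0,0],[1,40,20,0,0,0,0],[1,40,20,0,0,0,0],[1,40,20,0,0,0,0]])

```text
time: 2.5
tool_pos: [298.3, -282.3, 231.2]
tcp_rot: [180.0, 0.0, 89.9]
ft_force: [1.4, 0.0, 0.4]
finger_gap: 85.0
grip_force: 0.0
```

>>> apply_moves(steps=[[1,40,20,0,0,0,0],[1,40,20,0,0,0,0],[1,40,20,10,0,0,0],[1,40,20,20,0,0,0],[1,40,20,20,0,0,0],[1,40,20,20,0,0,0],[1,40,20,20,0,0,0],[1,18,6,20,0,0,0]])

```text
time: 3.3
tool_pos: [445.0, 17.1, 120.6]
tcp_rot: [179.9, -0.1, 90.0]
ft_force: [0.2, -1.6, 0.7]
finger_gap: 85.4
grip_force: 0.0
```

>>> apply_moves(steps=[[1,0,0,20,0,0,0],[1,0,0,20,0,0,0],[1,0,0,20,0,0,0],[1,0,0,0,0,0,0],[1,0,0,0,0,0,0],[1,0,0,0,0,0,0],[1,0,0,0,0,0,0],[1,0,0,0,0,0,0]])

```text
time: 4.1
tool_pos: [444.8, 13.8, 62.3]
tcp_rot: [179.9, 0.0, 90.0]
ft_force: [-0.4, 0.7, 0.4]
finger_gap: 85.2
grip_force: 0.0
```

>>> apply_moves(steps=[[1,2.5,0,16,0,0,0],[1,0,0,16,0,0,0],[1,0,0,16,0,0,0],[1,0,0,0,0,0,0],[-1,0,0,0,0,0,0],[-1,0,0,0,0,0,0],[-1,0,0,0,0,0,0],[-1,0,0,0,0,0,0]], squeeze=30)

```text
time: 4.9
tool_pos: [445.2, 16.3, 14.7]
tcp_rot: [179.9, 0.0, 90.0]
ft_force: [-2.0, 0.8, 7.3]
finger_gap: 50.5
grip_force: 31.3
```

>>> apply_moves(steps=[[-1,0,0,0,0,0,0],[-1,0,0,0,0,0,0],[-1,0,0,0,0,0,0],[-1,0,0,0,0,0,0],[-1,0,0,-10,0,0,0],[-1,0,0,-20,0,0,0],[-1,0,0,-20,0,0,0],[-1,0,0,0,0,0,0]])

```text
time: 5.7
tool_pos: [446.6, 16.3, 66.8]
tcp_rot: [179.7, 0.0, 90.0]
ft_force: [1.1, 0.2, -1.3]
finger_gap: 50.3
grip_force: 31.5
```

>>> apply_moves(steps=[[-1,-2,12,0,0,0,0],[-1,-3,25,0,0,0,0],[-1,-3,30,0,0,0,0],[-1,-3,30,0,0,0,0],[-1,-3,30,0,0,0,0],[-1,-4,25,0,0,0,0],[-1,-3,16,0,0,0,0],[-1,0,0,0,0,0,0]])

```text
time: 6.5
tool_pos: [613.3, -5.0, 62.6]
tcp_rot: [180.0, 0.0, 90.0]
ft_force: [-0.0, 0.3, -1.1]
finger_gap: 50.4
grip_force: 31.7
```

>>> apply_moves(steps=[[-1,0,0,10,0,0,0],[-1,0,0,10,0,0,0],[-1,0,0,10,0,0,0],[-1,0,0,0,0,0,0],[-1,0,0,0,0,0,0],[-1,0,0,0,0,0,0],[-1,0,0,0,0,0,0],[-1,0,0,0,0,0,0]])

```text
time: 7.3
tool_pos: [612.5, -4.6, 33.9]
tcp_rot: [179.9, 0.0, 90.0]
ft_force: [-0.0, 0.1, 0.1]
finger_gap: 50.5
grip_force: 31.7
```

```bash
python3 - <<'E'
from bench import r
s=r.sense(); print(s["tool_pos"],s["ft_force"],s["joint_pos"])
E
```

```text
[612.45258467  -4.64985381  33.884356  ] [-0.03392603  0.09210617  0.11040281] [-5.22964352e+00  1.92693201e+01  9.31308719e+01 -1.15273219e-03
  6.75445628e+01 -5.21050652e+00]
```

>>> apply_moves(steps=[[-1,-0.7,1.7,6,0,0,0],[-1,0,0,3,0,0,0],[-1,0,0,1.5,0,0,0],[-1,0,0,0,0,0,0],[-1,0,0,0,0,0,0],[-1,0,0,0,0,0,0],[-1,0,0,0,0,0,0],[-1,0,0,0,0,0,0]])

```text
time: 8.1
tool_pos: [613.7, -5.3, 22.8]
tcp_rot: [-180.0, -0.0, 90.0]
ft_force: [-1.4, 0.3, 2.5]
finger_gap: 50.6
grip_force: 31.7
```

Touching down; now I'll release and rise.

>>> apply_moves(steps=[[0.5,0,0,0,0,0,0],[0.5,0,0,0,0,0,0],[0.5,0,0,0,0,0,0],[0.5,0,0,0,0,0,0],[0.5,0,0,-10,0,0,0],[0.5,0,0,-30,0,0,0],[0.5,0,0,-30,0,0,0],[0.5,0,0,-30,0,0,0]])

```text
time: 8.9
tool_pos: [613.7, -5.3, 124.6]
tcp_rot: [180.0, 0.0, 90.0]
ft_force: [0.5, 0.6, 1.5]
finger_gap: 64.2
grip_force: 0.0
```

>>> apply_moves(steps=[[1,-20,-20,0,0,0,0],[1,-40,-20,0,0,0,0],[1,-40,-20,0,0,0,0],[1,-40,-20,0,0,0,0],[1,-40,-20,0,0,0,0],[1,-40,-20,0,0,0,0],[1,-40,-20,0,0,0,0],[1,-40,-20,0,0,0,0]])

```text
time: 9.7
tool_pos: [452.9, -306.9, 124.0]
tcp_rot: [179.9, 0.1, 90.0]
ft_force: [0.8, -0.2, -0.4]
finger_gap: 85.1
grip_force: 0.0
```

```bash
cat > look.py <<'E'
import sys
from bench import r
from m import *
def snap(tag,side=False):
    o=[]
    for n in ("top","side")[:2 if side else 1]:
        s=r.snapshot(n); cv2.imwrite(f"pics/{n}{tag}.png",s["color"]); np.savez(f"{n}{tag}.npz",**s); o.append(s)
    return o if side else o[0]
def top_at(S,x,y,z0,z1,z,R=60):
    c=cloud(S); m=(np.hypot(c[...,0]-x,c[...,1]-y)<R)&(c[...,2]>z0)&(c[...,2]<z1)
    return rnd(S,comp(S,m,proj(S,[x,y,z])[0]),z)
E
python3 - <<'E'
from look import *
s=snap("1"); print(r.sense()["tool_pos"])
H,s_,V=masks(s)
print("stand d",top_at(s,614,-5,42,54,48))
m=comp(s,(H<20)&(s_>130)&(V>85),proj(s,[614,-5,48])[0]); print(m.sum(),rnd(s,m,48))
w=((s_<60)&(V>110)); print("tile",quad(s,comp(s,w,proj(s,[612,-257,8])[0]),8))
cv2.imwrite("pics/c1.png",cv2.resize(s["color"][130:230,220:440],None,fx=3,fy=3))
E
```

```text
[ 449.92121604 -312.68740218  124.12327258]
stand d [613.8  -5.5  51.6 613.8  -5.3  49.1  50. ]
424 [609.4  -4.2  59.2 611.8  -2.4  48.6  57.6]
tile [ 615.1 -255.2  615.3 -255.3   92.3   91.1   84. ]
```

View pics/c1.png

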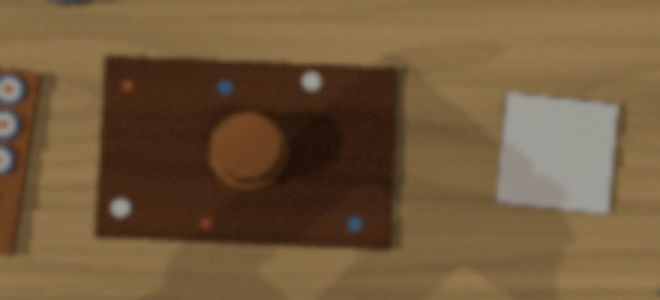

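>>> apply_moves(steps=[[1,-14,-4,20,0,0,0],[1,-13,-4,20,0,0,0],[1,0,0,20,0,0,0],[1,0,0,20,0,0,0],[1,0,0,0,0,0,0],[1,0,0,0,0,0,0],[1,0,0,0,0,0,0],[1,0,0,0,0,0,0]])

```text
time: 10.55
tool_pos: [446.6, -332.9, 44.5]
tcp_rot: [179.9, 0.1, 90.0]
ft_force: [-0.2, 0.0, 0.8]
finger_gap: 85.6
grip_force: 0.0
```

>>> apply_moves(steps=[[1,0.7,-1,15,0,0,0],[1,0,0,15,0,0,0],[1,0,0,10,0,0,0],[1,0,0,4,0,0,0],[1,0,0,0,0,0,0],[-1,0,0,0,0,0,0],[-1,0,0,0,0,0,0],[-1,0,0,0,0,0,0]], squeeze=30)

```text
time: 11.35
tool_pos: [445.1, -332.0, -0.4]
tcp_rot: [179.9, 0.0, 90.0]
ft_force: [-3.2, 2.9, 16.8]
finger_gap: 44.7
grip_force: 29.4
```

>>> apply_moves(steps=[[-1,0,0,0,0,0,0],[-1,0,0,0,0,0,0],[-1,0,0,0,0,0,0],[-1,0,0,0,0,0,0],[-1,0,0,0,0,0,0],[-1,0,0,0,0,0,0],[-1,0,0,0,0,0,0],[-1,0,0,0,0,0,0]])

```text
time: 12.15
tool_pos: [445.2, -332.1, -0.3]
tcp_rot: [179.9, 0.1, 90.0]
ft_force: [-0.2, 1.2, 6.1]
finger_gap: 44.1
grip_force: 30.7
```

>>> apply_moves(steps=[[-1,0,0,-10,0,0,0],[-1,0,0,-20,0,0,0],[-1,0,0,-30,0,0,0],[-1,10,10,-30,0,0,0],[-1,20,10,-10,0,0,0],[-1,30,15,0,0,0,0],[-1,30,15,0,0,0,0],[-1,30,15,0,0,0,0]])

```text
time: 12.95
tool_pos: [510.1, -210.5, 99.6]
tcp_rot: [180.0, 0.0, 89.9]
ft_force: [0.4, -0.1, -0.4]
finger_gap: 44.7
grip_force: 30.7
```

>>> apply_moves(steps=[[-1,35,18,0,0,0,0],[-1,35,18,0,0,0,0],[-1,35,18,0,0,0,0],[-1,35,18,0,0,0,0],[-1,30,15,0,0,0,0],[-1,20,10,0,0,0,0],[-1,10,5,0,0,0,0],[-1,6,2,0,0,0,0]])

```text
time: 13.75
tool_pos: [613.9, -5.0, 99.0]
tcp_rot: [-180.0, 0.0, 90.0]
ft_force: [0.0, -0.5, 0.7]
finger_gap: 43.9
grip_force: 30.7
```

>>> apply_moves(steps=[[-1,0,0,10,0,0,0],[-1,0,0,10,0,0,0],[-1,0,0,0,0,0,0],[-1,0,0,0,0,0,0],[-1,0,0,0,0,0,0],[-1,0,0,0,0,0,0],[-1,0,0,0,0,0,0],[-1,0,0,0,0,0,0]])

```text
time: 14.55
tool_pos: [614.0, -5.7, 79.1]
tcp_rot: [180.0, 0.0, 90.0]
ft_force: [-0.3, -0.1, -0.3]
finger_gap: 44.3
grip_force: 30.7
```

>>> apply_moves(steps=[[-1,0.3,0,10,0,0,0],[-1,0,0,10,0,0,0],[-1,0,0,6,0,0,0],[-1,0,0,3,0,0,0],[-1,0,0,1.5,0,0,0],[-1,0,0,0,0,0,0],[-1,0,0,0,0,0,0],[-1,0,0,0,0,0,0]])

```text
time: 15.35
tool_pos: [614.0, -5.3, 48.6]
tcp_rot: [180.0, 0.0, 90.0]
ft_force: [-0.7, 0.2, 0.4]
finger_gap: 44.2
grip_force: 30.6
```

>>> apply_moves(steps=[[-1,0,0,0.6,0,0,0],[-1,0,0,0,0,0,0],[-1,0,0,0,0,0,0],[0,0,0,0,0,0,0],[0.3,0,0,0,0,0,0],[0.5,0,0,0,0,0,0],[0.5,0,0,-20,0,0,0],[0.5,0,0,-30,0,0,0]])

```text
time: 16.15
tool_pos: [611.6, -5.1, 95.5]
tcp_rot: [-179.7, -0.0, 90.0]
ft_force: [-0.1, -0.3, -0.5]
finger_gap: 63.8
grip_force: 0.0
```

>>> apply_moves(steps=[[0.5,20,-20,-20,0,0,0],[1,20,-20,0,0,0,0],[1,20,-30,0,0,0,0],[1,30,-30,0,0,0,0],[1,30,-30,0,0,0,0],[1,20,-30,0,0,0,0],[1,13,-15,0,0,0,0],[1,0,0,0,0,0,0]])

```text
time: 16.95
tool_pos: [437.0, 149.2, 117.6]
tcp_rot: [-180.0, -0.0, 90.1]
ft_force: [0.6, -0.2, 0.4]
finger_gap: 85.3
grip_force: 0.0
```

```bash
python3 - <<'E'
from look import *
s=snap("2"); print(r.sense()["tool_pos"])
H,s_,V=masks(s)
print("stand d",top_at(s,614,-5,42,54,48))
print("med d",top_at(s,614,-5,53,64,58,40))
w2=cv2.morphologyEx(((s_<85)&(V>90)).astype(np.uint8),cv2.MORPH_CLOSE,np.ones((3,3)))
print("med",rnd(s,comp(s,w2,proj(s,[614,-5,58])[0]),57.5))
cv2.imwrite("pics/c2.png",cv2.resize(s["color"][130:270,200:360],None,fx=4,fy=4))
E
```

```text
[438.33055006 148.39404049 117.8857829 ]
stand d [613.5  -4.8  51.5 614.4  -5.3  48.2  49.7]
med d [614.   -6.3  45.6 614.   -6.1  43.3  44.3]
med [614.1  -5.9  50.  614.1  -6.2  46.7  48.4]
```

View pics/c2.png

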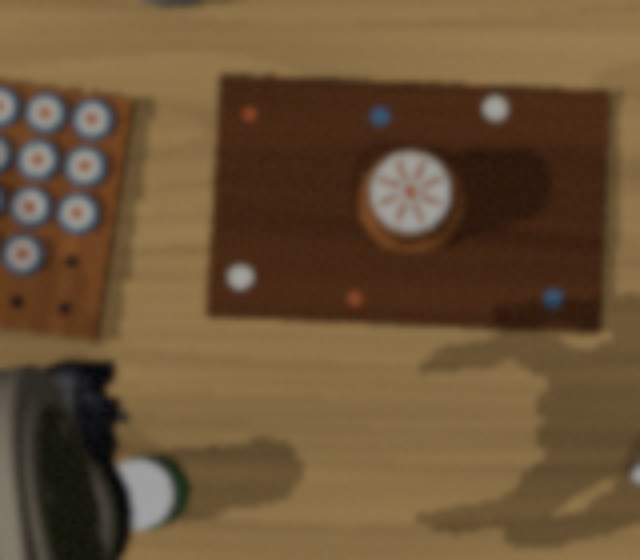

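The medallion sits centred on the stand, relief up (crop (410,191)), and the jar is intact at (150,493). Next is the jar.

>>> apply_moves(steps=[[1,0,0,20,0,0,0],[1,0,0,20,0,0,0],[1,0,0,20,0,0,0],[1,0,0,20,0,0,0],[1,0,0,15,0,0,0],[1,0,0,10,0,0,0],[1,0,0,0,0,0,0],[1,0,0,0,0,0,0]])

```text
time: 17.8
tool_pos: [439.4, 147.5, 13.1]
tcp_rot: [180.0, 0.0, 90.0]
ft_force: [-0.5, 0.1, 0.1]
finger_gap: 85.5
grip_force: 0.0
```

>>> apply_moves(steps=[[1,0.7,0,7,0,0,0],[1,0,0,0,0,0,0],[-1,0,0,0,0,0,0],[-1,0,0,0,0,0,0],[-1,0,0,0,0,0,0],[-1,0,0,0,0,0,0],[-1,0,0,0,0,0,0],[-1,0,0,0,0,0,0]], squeeze=30)

```text
time: 18.6
tool_pos: [439.2, 148.6, 6.1]
tcp_rot: [180.0, -0.0, 90.0]
ft_force: [-0.4, 0.0, 5.3]
finger_gap: 42.9
grip_force: 31.0
```

>>> apply_moves(steps=[[-1,0,0,0,0,0,0],[-1,0,0,0,0,0,0],[-1,0,0,-10,0,0,0],[-1,0,0,-15,0,0,0],[-1,0,0,-15,0,0,0],[-1,0,0,0,0,0,0],[-1,0,0,0,0,0,0],[-1,0,0,0,0,0,0]])

```text
time: 19.4
tool_pos: [438.1, 148.3, 44.9]
tcp_rot: [-179.9, 0.0, 90.0]
ft_force: [-0.2, -0.4, -1.0]
finger_gap: 42.4
grip_force: 31.1
```

```bash
python3 - <<'E'
from look import *
s=snap("3"); print(r.sense()["tool_pos"])
import math
a=math.radians(-2.2); d=74
print("jar target",613.8-d*math.sin(a),-5.3+d*math.cos(a))
E
```

```text
[437.97647564 148.29144696  44.72636167]
jar target 616.6406978724764 68.64545581438597
```

>>> apply_moves(steps=[[-1,-5,15,0,0,0,0],[-1,-11,25,0,0,0,0],[-1,-13,30,0,0,0,0],[-1,-13,30,0,0,0,0],[-1,-13,30,0,0,0,0],[-1,-12,25,0,0,0,0],[-1,-9,15,0,0,0,0],[-1,-4,8,0,0,0,0]])

```text
time: 20.25
tool_pos: [617.3, 67.3, 44.5]
tcp_rot: [-179.9, 0.0, 89.9]
ft_force: [-0.3, 0.2, -1.7]
finger_gap: 42.8
grip_force: 31.0
```

>>> apply_moves(steps=[[-1,0,0,10,0,0,0],[-1,0,0,8,0,0,0],[-1,0,0,0,0,0,0],[-1,0,0,0,0,0,0],[-1,0,0,0,0,0,0],[-1,0,0,0,0,0,0],[-1,0,0,0,0,0,0],[-1,0,0,0,0,0,0]])

```text
time: 21.05
tool_pos: [617.0, 68.4, 28.0]
tcp_rot: [180.0, -0.0, 90.0]
ft_force: [-0.6, 0.1, -1.7]
finger_gap: 42.9
grip_force: 31.0
```

>>> apply_moves(steps=[[-1,0.2,-0.3,8,0,0,0],[-1,0,0,4,0,0,0],[-1,0,0,1.8,0,0,0],[-1,0,0,0,0,0,0],[-1,0,0,0,0,0,0],[-1,0,0,0,0,0,0],[-1,0,0,0,0,0,0],[-1,0,0,0,0,0,0]])

```text
time: 21.85
tool_pos: [616.2, 68.6, 14.2]
tcp_rot: [-179.9, 0.0, 90.0]
ft_force: [-4.1, -0.6, 6.6]
finger_gap: 42.8
grip_force: 31.8
```

>>> apply_moves(steps=[[0.2,0,0,0,0,0,0],[0.5,0,0,0,0,0,0],[0.5,0,0,0,0,0,0],[0.5,0,0,-10,0,0,0],[0.5,0,0,-25,0,0,0],[0.5,0,0,-30,0,0,0],[0.5,0,0,-30,0,0,0],[1,0,0,-15,0,0,0]])

```text
time: 22.65
tool_pos: [618.3, 68.6, 128.1]
tcp_rot: [179.7, -0.0, 90.0]
ft_force: [0.9, -0.9, 1.0]
finger_gap: 76.5
grip_force: 0.0
```

>>> apply_moves(steps=[[1,15,-20,0,0,0,0],[1,35,-25,0,0,0,0],[1,40,-27,0,0,0,0],[1,40,-25,0,0,0,0],[1,40,-25,0,0,0,0],[1,40,-25,0,0,0,0],[1,35,-17,0,0,0,0],[1,18,-8,0,0,0,0]])

```text
time: 23.45
tool_pos: [442.5, 334.2, 123.9]
tcp_rot: [-180.0, -0.0, 90.1]
ft_force: [-0.6, -1.3, 0.3]
finger_gap: 85.3
grip_force: 0.0
```

```bash
python3 - <<'E'
from look import *
s,sd=snap("4",True); print(r.sense()["tool_pos"])
H,s_,V=masks(s)
print("cap d",top_at(s,616.7,68.6,57,70,63,40))
print("med d",top_at(s,614,-5,53,64,58,40))
a=cv2.resize(s["color"][130:270,200:360],None,fx=2.5,fy=2.5); b=cv2.resize(sd["color"][140:280,220:360],None,fx=2.5,fy=2.5)
cv2.imwrite("pics/c4.png",np.hstack([a,b]))
E
```

```text
[442.9055933  333.91000891 123.7360498 ]
cap d [616.3  67.6  40.  616.1  67.9  37.2  38.7]
med d [614.   -6.3  45.6 614.   -6.1  43.3  44.3]
```

View pics/c4.png

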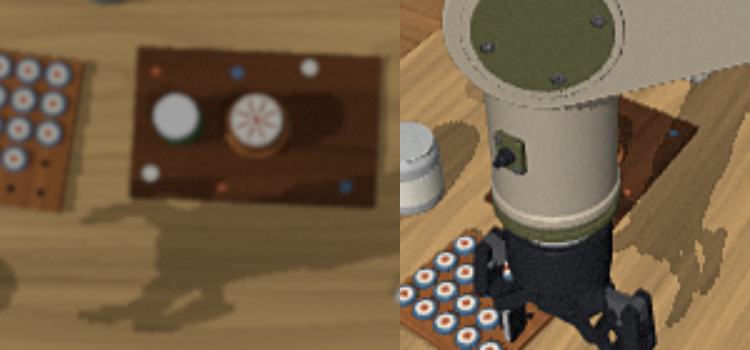

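The jar stands upright left of the stand (crop (176,117)) with a gap of about 19 mm; the side view is blocked by the arm. Next is the cup.

>>> apply_moves(steps=[[1,-2,1.5,20,0,0,0],[1,0,0,10,0,0,0],[1,0,0,0,0,0,0],[1,0,0,0,0,0,0],[1,0,0,0,0,0,0],[1,0,0,0,0,0,0],[1,0,0,0,0,0,0],[1,0,0,0,0,0,0]])

```text
time: 24.35
tool_pos: [446.3, 329.8, 94.3]
tcp_rot: [180.0, -0.0, 90.0]
ft_force: [0.4, 0.1, 0.6]
finger_gap: 85.1
grip_force: 0.0
```

>>> apply_moves(steps=[[1,1.9,-1.8,20,0,0,0],[1,0,0,20,0,0,0],[1,0,0,20,0,0,0],[1,0,0,14,0,0,0],[1,0,0,0,0,0,0],[1,0,0,0,0,0,0],[-1,0,0,0,0,0,0],[-1,0,0,0,0,0,0]], squeeze=25)

```text
time: 25.15
tool_pos: [445.2, 332.1, 21.3]
tcp_rot: [179.9, -0.1, 90.0]
ft_force: [0.6, 0.1, 1.0]
finger_gap: 59.3
grip_force: 0.7
```

>>> apply_moves(steps=[[-1,0,0,0,0,0,0],[-1,0,0,0,0,0,0],[-1,0,0,0,0,0,0],[-1,0,0,0,0,0,0],[-1,0,0,0,0,0,0],[-1,0,0,0,0,0,0],[-1,0,0,0,0,0,0],[-1,0,0,0,0,0,0]])

```text
time: 25.95
tool_pos: [445.2, 332.2, 21.5]
tcp_rot: [179.9, -0.1, 90.0]
ft_force: [-1.9, 0.0, 7.0]
finger_gap: 57.2
grip_force: 26.1
```

>>> apply_moves(steps=[[-1,0,0,-10,0,0,0],[-1,0,0,-20,0,0,0],[-1,0,0,-25,0,0,0],[-1,-5,0,-20,0,0,0],[-1,-15,5,-5,0,0,0],[-1,-25,10,0,0,0,0],[-1,-35,10,0,0,0,0],[-1,-40,10,0,0,0,0]])

```text
time: 26.75
tool_pos: [479.2, 209.9, 99.5]
tcp_rot: [-180.0, 0.0, 90.1]
ft_force: [1.0, -0.0, 0.2]
finger_gap: 57.8
grip_force: 27.0
```

>>> apply_moves(steps=[[-1,-40,10,0,0,0,0],[-1,-40,10,0,0,0,0],[-1,-40,10,0,0,0,0],[-1,-40,10,0,0,0,0],[-1,-40,10,0,0,0,0],[-1,-40,10,0,0,0,0],[-1,-40,10,0,0,0,0],[-1,-40,10,0,0,0,0]])

```text
time: 27.55
tool_pos: [558.4, -111.1, 99.3]
tcp_rot: [-180.0, 0.0, 89.9]
ft_force: [0.3, 0.5, -0.2]
finger_gap: 57.4
grip_force: 27.0
```

>>> apply_moves(steps=[[-1,-40,15,0,0,0,0],[-1,-40,15,0,0,0,0],[-1,-30,10,0,0,0,0],[-1,-20,10,0,0,0,0],[-1,-10,3,0,0,0,0],[-1,-7,2,0,0,0,0],[-1,0,0,0,0,0,0],[-1,0,0,0,0,0,0]])

```text
time: 28.35
tool_pos: [613.7, -254.6, 99.7]
tcp_rot: [-180.0, -0.0, 90.0]
ft_force: [-0.1, 1.1, -0.8]
finger_gap: 57.7
grip_force: 27.0
```

>>> apply_moves(steps=[[-1,-0.5,1.5,15,0,0,0],[-1,0,0,20,0,0,0],[-1,0,0,15,0,0,0],[-1,0,0,8,0,0,0],[-1,0,0,0,0,0,0],[-1,0,0,0,0,0,0],[-1,0,0,0,0,0,0],[-1,0,0,0,0,0,0]])

```text
time: 29.15
tool_pos: [616.3, -256.4, 43.1]
tcp_rot: [179.9, 0.0, 90.0]
ft_force: [0.1, 0.1, -0.9]
finger_gap: 57.9
grip_force: 27.0
```

>>> apply_moves(steps=[[-1,1,-1,7,0,0,0],[-1,0,0,5,0,0,0],[-1,0,0,1.5,0,0,0],[-1,0,0,0,0,0,0],[-1,0,0,0,0,0,0],[-1,0,0,0,0,0,0],[-1,0,0,0,0,0,0],[-1,0,0,0,0,0,0]])

```text
time: 29.95
tool_pos: [614.4, -255.3, 29.2]
tcp_rot: [-180.0, 0.0, 90.0]
ft_force: [-5.3, 1.2, 8.6]
finger_gap: 57.7
grip_force: 26.9
```

>>> apply_moves(steps=[[0.6,0,0,-0.3,0,0,0],[1,0,0,0,0,0,0],[1,0,0,0,0,0,0],[1,0,0,0,0,0,0],[1,0,0,-10,0,0,0],[1,0,0,-25,0,0,0],[1,0,0,-30,0,0,0],[1,0,0,-25,0,0,0]])

```text
time: 30.75
tool_pos: [614.9, -255.2, 121.0]
tcp_rot: [179.9, 0.0, 90.0]
ft_force: [1.2, -0.6, -0.2]
finger_gap: 85.4
grip_force: 0.0
```

>>> apply_moves(steps=[[1,5,-15,0,0,0,0],[1,12,-25,0,0,0,0],[1,15,-30,0,0,0,0],[1,15,-30,0,0,0,0],[1,15,-30,0,0,0,0],[1,12,-25,0,0,0,0],[1,8,-15,0,0,0,0],[1,0,-3,0,0,0,0]])

```text
time: 31.55
tool_pos: [440.5, -172.2, 119.3]
tcp_rot: [180.0, 0.0, 90.0]
ft_force: [-0.1, -0.4, 0.1]
finger_gap: 85.3
grip_force: 0.0
```

>>> apply_moves(steps=[[1,0,0,0,0,0,1],[1,0,0,0,0,0,1],[1,0,0,0,0,0,1],[1,0,0,0,0,0,1],[1,0,0,0,0,0,1],[1,0,0,0,0,0,1],[1,0,0,0,0,0,0.3],[1,0,0,0,0,0,0]])

```text
time: 32.35
tool_pos: [442.1, -173.3, 119.2]
tcp_rot: [180.0, -0.0, 58.5]
ft_force: [0.0, -0.5, 0.3]
finger_gap: 85.4
grip_force: 0.0
```

```bash
python3 - <<'E'
from look import *
s,sd=snap("5",True); q=r.sense(); print(q["tool_pos"],q["tcp_rot"])
print("cup d",top_at(s,615,-255,58,80,68,60))
print("cup side",top_at(sd,615,-255,58,80,68,60))
t0=load("top0.npz")
for S in(t0,s):
    H,s_,V=masks(S)
    print("rest",quad(S,comp(S,(s_<60)&(V>110),proj(S,[442,-175,16])[0]),18))
a=cv2.resize(s["color"][130:280,330:470],None,fx=2.5,fy=2.5); b=cv2.resize(sd["color"][120:270,280:440],None,fx=2.5,fy=2.5)
cv2.imwrite("pics/c5.png",np.hstack([a,b]))
E
```

```text
[ 441.89079834 -173.16158902  118.92309487] [ 1.79978183e+02 -1.28181563e-03  5.85900071e+01]
cup d [ 613.8 -254.5   60.4  614.2 -254.5   57.1   58.7]
cup side [ 611.2 -250.3   77.9  611.9 -251.2   57.6   72.6]
rest [ 442.  -173.3  441.6 -173.5   73.    25.8   58.5]
rest [ 454.6 -152.8  454.1 -152.4   24.2   25.4   63.3]
```

View pics/c5.png

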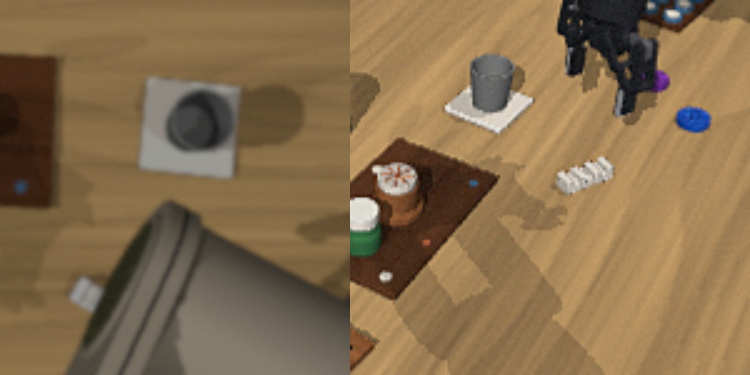

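The cup is upright on the tile's middle (left crop (198,121)), about 1 mm off centre. The rest is untouched (right crop (585,176)); I'll grip it across its width.

>>> apply_moves(steps=[[1,0,0,20,0,0,0],[1,0,0,20,0,0,0],[1,0,0,20,0,0,0],[1,0,0,20,0,0,0],[1,0,0,15,0,0,0],[1,0,0,0,0,0,0],[1,0,0,0,0,0,0],[1,0,0,0,0,0,0]])

```text
time: 33.25
tool_pos: [442.4, -173.4, 24.9]
tcp_rot: [179.9, -0.0, 58.5]
ft_force: [0.0, -0.4, 0.4]
finger_gap: 85.4
grip_force: 0.0
```

>>> apply_moves(steps=[[1,0,0,12,0,0,0],[1,0,0,7,0,0,0],[1,0,0,0,0,0,0],[0,0,0,0,0,0,0],[0,0,0,0,0,0,0],[-0.3,0,0,0,0,0,0],[-1,0,0,0,0,0,0],[-1,0,0,0,0,0,0]], squeeze=30)

```text
time: 34.05
tool_pos: [442.0, -173.2, 5.1]
tcp_rot: [179.9, -0.0, 58.5]
ft_force: [0.1, -0.2, -0.4]
finger_gap: 23.3
grip_force: 29.4
```

>>> apply_moves(steps=[[-1,0,0,0,0,0,0],[-1,0,0,0,0,0,0],[-1,0,0,0,0,0,0],[-1,0,0,0,0,0,0],[-1,0,0,0,0,0,0],[-1,0,0,0,0,0,0],[-1,0,0,0,0,0,0],[-1,0,0,0,0,0,0]])

```text
time: 34.85
tool_pos: [442.0, -173.1, 5.1]
tcp_rot: [180.0, -0.0, 58.5]
ft_force: [-0.2, -0.6, 5.2]
finger_gap: 23.2
grip_force: 30.0
```

```bash
python3 - <<'E'
from look import *
q=r.sense(); print(q["tool_pos"],q["tcp_rot"],q["finger_gap"],q["grip_force"])
a=np.radians(-5.9); d=45+20+12; print("target",615.2-d*np.cos(a),-255.3-d*np.sin(a))
E
```

```text
[ 441.97472019 -173.14428405    5.08951082] [ 1.79956949e+02 -2.39752829e-03  5.84840611e+01] 23.221829069238314 29.996198639273643
target 538.6078830819777 -247.384974667382
```

>>> apply_moves(steps=[[-1,0,0,-10,0,0,0],[-1,0,0,-20,0,0,0],[-1,0,0,-20,0,0,-1],[-1,0,0,0,0,0,-1],[-1,0,0,0,0,0,-1],[-1,0,0,0,0,0,-1],[-1,0,0,0,0,0,-1],[-1,0,0,0,0,0,-0.12]])

```text
time: 35.65
tool_pos: [441.3, -172.8, 54.8]
tcp_rot: [-180.0, -0.0, 84.2]
ft_force: [0.5, 0.0, -1.4]
finger_gap: 23.0
grip_force: 29.5
```

>>> apply_moves(steps=[[-1,-8,12,0,0,0,0],[-1,-12,20,0,0,0,0],[-1,-15,24,0,0,0,0],[-1,-14,22,0,0,0,0],[-1,-10,16,0,0,0,0],[-1,-5,10,0,0,0,0],[-1,0,0,0,0,0,0],[-1,0,0,0,0,0,0]])

```text
time: 36.45
tool_pos: [537.9, -247.0, 54.3]
tcp_rot: [-179.9, -0.0, 84.0]
ft_force: [-0.4, 0.8, -1.0]
finger_gap: 23.0
grip_force: 29.6
```

>>> apply_moves(steps=[[-1,0,0,10,0,0,0],[-1,0,0,15,0,0,0],[-1,0,0,10,0,0,0],[-1,0,0,0,0,0,0],[-1,0,0,0,0,0,0],[-1,0,0,0,0,0,0],[-1,0,0,0,0,0,0],[-1,0,0,0,0,0,0]])

```text
time: 37.25
tool_pos: [538.9, -247.6, 20.3]
tcp_rot: [179.9, 0.0, 84.1]
ft_force: [-0.9, -0.0, 0.2]
finger_gap: 23.3
grip_force: 29.6
```

```bash
python3 - <<'E'
from look import *
q=r.sense(); print(q["tool_pos"],q["tcp_rot"],q["finger_gap"],q["grip_force"])
d=np.array([538.6,-247.4])-q["tool_pos"][:2]; y=np.radians(q["tcp_rot"][2]); print(d@[np.cos(y),np.sin(y)],d@[np.sin(y),-np.cos(y)])
E
```

```text
[ 538.89043142 -247.58580468   20.32814607] [1.79942400e+02 2.37716783e-02 8.40790081e+01] 23.333675966708753 29.580929651856422
0.15485340194278063 -0.30804903683433915
```

>>> apply_moves(steps=[[-1,0.1,-0.3,8,0,0,0],[-1,0,0,5,0,0,0],[-1,0,0,2,0,0,0],[-1,0,0,0,0,0,0],[-1,0,0,0,0,0,0],[-1,0,0,0,0,0,0],[-1,0,0,0,0,0,0],[-1,0,0,0,0,0,0]])

```text
time: 38.05
tool_pos: [537.9, -247.0, 5.1]
tcp_rot: [-179.9, -0.0, 84.1]
ft_force: [-5.4, 2.5, 9.7]
finger_gap: 23.4
grip_force: 31.2
```

>>> apply_moves(steps=[[-0.3,0,0,0,0,0,0],[-0.3,0,0,0,0,0,0],[-0.3,0,0,0,0,0,0],[-0.3,0,0,0,0,0,0],[-0.3,0,0,-8,0,0,0],[-0.3,0,0,-20,0,0,0],[-0.3,0,0,-30,0,0,0],[-0.3,0,0,-40,0,0,0]])

```text
time: 38.85
tool_pos: [536.8, -246.4, 102.3]
tcp_rot: [-179.8, -0.1, 84.1]
ft_force: [1.3, -1.5, -0.2]
finger_gap: 29.9
grip_force: 0.0
```

>>> apply_moves(steps=[[-0.3,-20,-10,-20,0,0,0],[0,-30,-15,0,0,0,0],[0,-40,-20,0,0,0,0],[0,-40,-20,0,0,0,0],[0,-40,-20,0,0,0,0],[0,-40,-20,0,0,0,0],[0,-30,-15,0,0,0,0],[0,0,0,0,0,0,0]])

```text
time: 39.65
tool_pos: [391.4, -477.4, 123.6]
tcp_rot: [180.0, 0.1, 83.8]
ft_force: [0.0, 0.1, 0.1]
finger_gap: 42.6
grip_force: 0.0
```

```bash
python3 - <<'E'
from look import *
s,sd=snap("6",True); q=r.sense(); print(q["tool_pos"],q["tcp_rot"])
H,s_,V=masks(s); w=(s_<60)&(V>110)
R=quad(s,comp(s,w,proj(s,[538,-247,17])[0]),18); T=quad(s,comp(s,w&True,proj(s,[590,-275,8])[0]),8)
print("rest",R,"tile",T)
a=np.radians(-5.9); d=R[:2]-[615.1,-255.3]; print("in tile frame",d@[np.cos(a),np.sin(a)],d@[-np.sin(a),np.cos(a)])
print("cup",top_at(s,615,-255,58,80,68)); print("med",top_at(s,614,-5,53,64,58,40)); print("cap",top_at(s,616.7,68.6,57,70,63,40))
a=cv2.resize(s["color"][130:280,230:470],None,fx=1.6,fy=1.6); b=cv2.resize(sd["color"][120:270,240:420],None,fx=1.6,fy=1.6)
cv2.imwrite("pics/c6.png",np.hstack([a,b]))
E
```

```text
[ 393.60769051 -474.16514508  123.11720656] [1.79973806e+02 1.42738339e-03 8.39675958e+01]
rest [ 537.3 -246.7  537.1 -247.6   72.6   24.5   83.7] tile [ 614.9 -254.4  604.3 -241.9   90.6   90.    83.5]
in tile frame -78.27189498808654 0.5571848651599121
cup [ 619.8 -254.8   60.3  619.5 -254.9   57.4   58.4]
med [613.8  -6.3  45.8 613.8  -6.1  43.3  44.6]
cap [616.3  67.6  40.  616.1  68.   37.2  38.6]
```

View pics/c6.png

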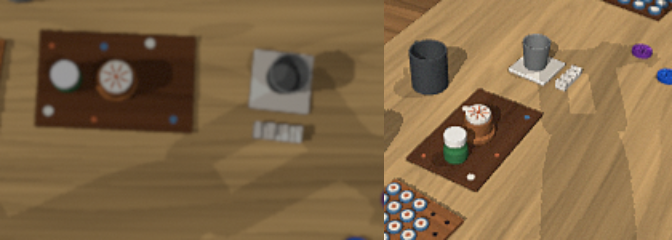

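The rest is well placed: 21 mm gap, 0.6 mm off centre, parallel. But the cup was nudged about 5 mm backward on the tile (it now shows at left crop (288,75)) while the gripper was beside it. I'll re-grip it and bring it back.

>>> apply_moves(steps=[[1,20,15,-10,0,0,0],[1,35,30,0,0,0,0],[1,40,32,0,0,0,0],[1,40,35,0,0,0,0],[1,40,35,0,0,0,0],[1,35,30,0,0,0,0],[1,20,18,0,0,0,0],[1,10,8,0,0,0,0]])

```text
time: 40.55
tool_pos: [617.4, -256.8, 132.9]
tcp_rot: [180.0, -0.0, 84.3]
ft_force: [-0.7, 0.2, -0.4]
finger_gap: 85.5
grip_force: 0.0
```

>>> apply_moves(steps=[[1,0,0,20,0,0,0],[1,0,0,15,0,0,0],[1,0,0,0,0,0,0],[1,0,0,0,0,0,0],[1,0,0,0,0,0,0],[1,0,0,0,0,0,0],[1,0,0,0,0,0,0],[1,0,0,0,0,0,0]])

```text
time: 41.35
tool_pos: [615.4, -261.2, 98.3]
tcp_rot: [180.0, 0.0, 84.1]
ft_force: [0.3, -0.7, -0.3]
finger_gap: 85.6
grip_force: 0.0
```

```bash
python3 - <<'E'
from look import *
q=r.sense(); print(q["tool_pos"],q["tcp_rot"])
d=np.array([619.7,-254.9])-q["tool_pos"][:2]; y=np.radians(q["tcp_rot"][2]); print(d@[np.cos(y),np.sin(y)],d@[np.sin(y),-np.cos(y)])
E
```

```text
[ 615.44981753 -261.19509757   98.26662853] [1.79954647e+02 1.52742830e-02 8.40686922e+01]
6.700593841350699 3.576918592147646
```

>>> apply_moves(steps=[[1,6.7,3.6,0,0,0,0],[1,0,0,15,0,0,0],[1,0,0,20,0,0,0],[1,0,0,20,0,0,0],[1,0,0,9,0,0,0],[1,0,0,0,0,0,0],[1,0,0,0,0,0,0],[-1,0,0,0,0,0,0]], squeeze=25)

```text
time: 42.15
tool_pos: [620.4, -255.1, 35.1]
tcp_rot: [179.9, 0.0, 84.1]
ft_force: [0.3, -0.2, 0.5]
finger_gap: 73.1
grip_force: 0.0
```

>>> apply_moves(steps=[[-1,0,0,0,0,0,0],[-1,0,0,0,0,0,0],[-1,0,0,0,0,0,0],[-1,0,0,0,0,0,0],[-1,0,0,0,0,0,0],[-1,0,0,0,0,0,0],[-1,0,0,0,0,0,0],[-1,0,0,0,0,0,0]])

```text
time: 42.95
tool_pos: [620.4, -255.1, 35.3]
tcp_rot: [179.9, 0.0, 84.1]
ft_force: [-1.2, 0.6, 6.8]
finger_gap: 57.2
grip_force: 26.5
```

>>> apply_moves(steps=[[-1,0,0,-6,0,0,0],[-1,0,0,-6,0,0,0],[-1,0,-4.5,0,0,0,0],[-1,0,0,0,0,0,0],[-1,0,0,0,0,0,0],[-1,0,0,0,0,0,0],[-1,0,0,0,0,0,0],[-1,0,0,0,0,0,0]])

```text
time: 43.75
tool_pos: [615.0, -254.1, 45.5]
tcp_rot: [-180.0, -0.0, 84.1]
ft_force: [-0.3, 0.5, -1.2]
finger_gap: 57.5
grip_force: 26.8
```

```bash
python3 - <<'E'
from look import *
q=r.sense(); print(q["tool_pos"],q["tcp_rot"],q["ft_force"])
d=np.array([615.1,-255.3])-q["tool_pos"][:2]; y=np.radians(q["tcp_rot"][2]); print(d@[np.cos(y),np.sin(y)],d@[np.sin(y),-np.cos(y)])
E
```

```text
[ 614.96179418 -254.12056802   45.49482032] [-1.79985629e+02 -5.69964095e-03  8.40819440e+01] [-0.34490711  0.52021689 -1.21477284]
-1.1588962024881782 0.259075747524448
```

>>> apply_moves(steps=[[-1,-1,0.5,5,0,0,0],[-1,0,0,3,0,0,0],[-1,0,0,1.5,0,0,0],[-1,0,0,0,0,0,0],[-1,0,0,0,0,0,0],[-1,0,0,0,0,0,0],[-1,0,0,0,0,0,0],[-1,0,0,0,0,0,0]])

```text
time: 44.55
tool_pos: [615.5, -255.2, 36.3]
tcp_rot: [180.0, 0.0, 84.1]
ft_force: [1.1, 0.0, -0.6]
finger_gap: 57.5
grip_force: 26.8
```

>>> apply_moves(steps=[[-1,0,0,1,0,0,0],[-1,0,0,0,0,0,0],[-1,0,0,0,0,0,0],[0.6,0,0,0,0,0,0],[1,0,0,0,0,0,0],[1,0,0,0,0,0,0],[1,0,0,0,0,0,0],[1,0,0,0,0,0,0]])

```text
time: 45.35
tool_pos: [615.4, -255.2, 35.1]
tcp_rot: [-180.0, -0.0, 84.1]
ft_force: [-0.2, -0.5, 0.3]
finger_gap: 85.2
grip_force: 0.0
```

>>> apply_moves(steps=[[1,0,0,-10,0,0,0],[1,0,0,-25,0,0,0],[1,0,0,-30,0,0,0],[1,0,0,-30,0,0,0],[1,0,0,-30,0,0,0],[1,-20,-10,0,0,0,0],[1,-40,-20,0,0,0,0],[1,-40,-20,0,0,0,0]])

```text
time: 46.15
tool_pos: [555.4, -350.0, 161.7]
tcp_rot: [179.9, 0.1, 84.2]
ft_force: [0.9, -1.0, -1.5]
finger_gap: 85.5
grip_force: 0.0
```

>>> apply_moves(steps=[[1,-40,-20,0,0,0,0],[1,-40,-20,0,0,0,0],[1,-30,-20,0,0,0,0],[1,-20,-20,0,0,0,0],[1,0,0,0,0,0,0],[1,0,0,0,0,0,0],[1,0,0,0,0,0,0],[1,0,0,0,0,0,0]])

```text
time: 46.95
tool_pos: [463.4, -469.7, 160.5]
tcp_rot: [180.0, 0.0, 84.2]
ft_force: [0.0, 0.3, -0.2]
finger_gap: 85.3
grip_force: 0.0
```

```bash
python3 - <<'E'
from look import *
s,sd=snap("7",True); q=r.sense(); print(q["tool_pos"])
H,s_,V=masks(s); w=(s_<60)&(V>110)
R=quad(s,comp(s,w,proj(s,[538,-247,17])[0]),18); print("rest",R)
a=np.radians(-5.9); d=R[:2]-[615.1,-255.3]; print("in tile frame",d@[np.cos(a),np.sin(a)],d@[-np.sin(a),np.cos(a)])
print("cup",top_at(s,615,-255,58,80,68)); print("med",top_at(s,614,-5,53,64,58,40)); print("cap",top_at(s,616.7,68.6,57,70,63,40))
a=cv2.resize(s["color"][80:280,210:470],None,fx=1.6,fy=1.6); b=cv2.resize(sd["color"][120:320,200:420],None,fx=1.6,fy=1.6)
cv2.imwrite("pics/c7.png",np.hstack([a,b]))
E
```

```text
[ 463.25134199 -469.76643194  160.30255548]
rest [ 537.6 -246.3  537.6 -245.8   72.2   24.6   84.1]
in tile frame -78.01460115766622 0.9859037530429404
cup [ 614.7 -254.9   60.8  614.6 -254.7   55.6   56.3]
med [614.   -6.3  45.6 614.   -6.1  43.3  44.3]
cap [616.3  67.6  40.  616.   67.8  37.2  38.9]
```

View pics/c7.png

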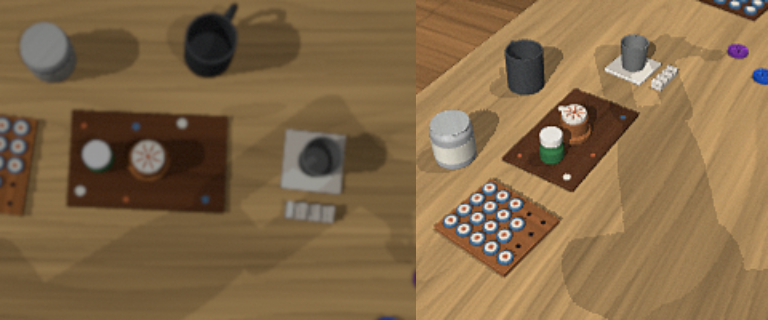

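The final picture shows everything in place: jar (97,155), medallion on the stand (148,157), cup centred on the tile (318,157) and the rest (310,211) in front of the tile. The tin and mug are where they were. I'm handing in.

```bash
python3 -c "
from bench import r
print(r.hand_in())"
```

```text
the job is handed in; nothing more can be done
None
```

The painting place is laid out as asked and handed in at about 47 s; the cup was nudged about 5 mm while I placed the brush rest, so I re-centred it, and the last camera measurement has every piece within about 1 mm of its target.

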